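Key the specimen carrier onto its drive

ROBOT

A 6-joint arm with a two-finger parallel gripper is mounted at the origin on a cart in front of the work surface, level with it; the furniture and walls round the work are solid. World frame = base frame: x ahead of the robot, y to its left, z up, the work surface at z = 0. Lengths are in m, angles in rad, forces in N, time in s.
With the tool pointing down it reaches from about 0.3 to 0.85 m from the base axis. Payload 4.2 kg.
Tool frame: the origin (TCP) lies midway between the tips of the shut fingers; the grasp point (between the pads) lies behind it (robot.grip_point_offset is the z of the grasp point in the tool frame, in m); z points along the fingers, y is the line along which they close (so a half turn about z gives the same grasp; the last joint's range is limited). The gripper opens to 91 mm and grips with 3 to 60 N. Pads are 32 mm wide; open, the fingers measure 118 mm over their backs; the gripper's body (76 mm by 178 mm) begins 60 mm behind the grasp point.
Start: joints at [-1.26, 0.32, 1.565, -0, 1.257, -0.02], TCP at [0.187, -0.544, 0.214] pointing down, gripper open.
Joint ranges: [-3.11, 3.11], [-0.84, 2.01], [0.21, 2.61], [-1.34, 4.49], [0.05, 2.63], [-2.56, 2.56]. Speed limits (rad/s): [2.57, 2.57, 3.14, 3.14, 3.14, 3.14].

INTERFACE

Orientations are given as a 3x3 rotation matrix whose columns are the frame's x, y, z axes.
In Python, from workcell import robot gives the robot as it stands.
- The arm moves only by the tool step_arm, never from a script. Its argument "series" is a list of rows, each a list of 5 numbers: the gripper's target within -1 to 1 (fully open at 1, half-way at 0, shut at -1), then the shift along the tool's x, y, z normalised to -1 to 1, where 1 is 3 cm, then the turn about the tool's z normalised to -1 to 1, where 1 is 0.1 rad. In form: [[grip, x, y, z, turn], ...]. A call has 1 to 8 rows; each row shifts and turns the commanded pose from where the row before left it, along the tool's axes as they then stand; what a row does not reach is not made up. A row lasts 1/8 s, in which the tool goes at most 62.5 mm and 10.7 degrees, less where a joint would pass 70% of its speed; a pose out of reach is approached as far as the arm can. A call with a number of a shift or a turn outside -1 to 1 is refused whole. A call with a gripper value outside its range is refused whole. The fingers move at their own pace and stop on an object; "newtons" is the grip in N (left out, the last holds). Time passes only in rows, so rows that do not move let the fingers close. It gives the time, the measured TCP pose, the force, the opening and the grip force at its end, in the units of the state.
- robot.state(): the state, without advancing time (a new reading comes with each control period).
- robot.get_image(name): name is "scene" or "top"; returns (picture, depth): 420x560x3 uint8, red, green, blue; 420x560 float32, m along the optical axis (not along the pixel's ray), 0 where there is no reading.
- robot.camera_info(name): a dict with "intrinsics" (3x3 intrinsics, pixels), "R" (3x3) and "t" (3): a world point X has camera coordinates R X + t. Camera axes: x right, y down, z forward; pixel columns grow to the right and rows downward; lengths in m; the calibration is good to about 2 mm. A picture is of the moment at which its call begins. camera_info takes no time and is no camera call.
- robot.sign_off(): hands the job in; it is judged then, once.
The state is a dict: "t": time; "joint_positions": joint angles; "joint_vel": joint speeds; "joint_torque": joint torques, N m; "tcp_pos": TCP position; "tool_rot": TCP orientation; "wrist_force": force on the tool from outside, world axes, zero at the start; "torque": the same for the moment, N m; "opening": opening from 0.0 (shut) to 1.0 (fully open); "gripper_force": force on a finger pad.
Only numpy, scipy, OpenCV 4.12 (cv2) and the standard library are available. Lean on these libraries where they do the work, as an engineer would, in place of code of your own. Each camera call takes 0.05 s, during which the arm holds its last target. There are 200 camera calls.

TASK

The specimen carrier disc has been dropped into the grinding drive station without being lined up, so it stands proud on its hidden keys. Turn it (the two upright pins are there to be pushed round) until the keys find the hidden drive slots and the disc drops a little, then press it down on its black centre cap until it is fully home, its plate flush with the aluminium rim round it. Do not force it, leave the loupe, the marker and the puck where they are, and let go at the end.

Things in the scene. Friction and masses are not known exactly. Their poses are not given: they have to be found in the camera images.
- carrier: Loose specimen carrier, 0.65 kg: aluminium plate 140 mm across, 10 mm thick, with three radial keys beneath, 120 degrees apart (12 mm wide, 9 mm deep, 28 to 56 mm out, the first along +x). Origin: on its axis at the keys' underside; plate top 19 mm above it. z up; pins on its y axis. A loose bore on a fixed pilot centres it: pushing a pin sideways (a few N) turns it. It fits in three positions, a third of a turn apart.
- cap_top (a point): Centre of the flat top of the carrier's black centre cap (44 mm across, 28 mm tall above the plate's top, 47 mm above the carrier's origin). Press here.
- pin_a (a point): A steel pin standing on the carrier, 14 mm across, 28 mm tall above the plate's top, 52 mm from the carrier's centre on its +y side. This point: on the pin's axis, 14 mm above the plate's top. Turning takes 2 to 6 N when the pin is pushed squarely along its circle, more when pushed at a slant.
- pin_b (a point): The other, equal pin, 52 mm from the centre on the carrier's -y side; same point on it.
- station: Fixed grinding drive station: grey round housing 176 mm across on a square foot 184 mm wide; its aluminium rim (148 mm inside, top 45 mm above the bench) surrounds the carrier. Origin: centre of its underside, on the axis that the carrier turns about; z up. Carrier origin above station origin: 35 mm not lined up, 31 to 32 mm once the keys have dropped into the slots, 26 mm fully home.
- drive_face (a point): Centre of the hidden drive face under the carrier, 35 mm above the bench: flat, with three slots 18 mm wide, 120 degrees apart, at an unknown angle. The next fit is 20 to 100 degrees of turning away, either way. Keys within about 3 degrees of it: the carrier falls 3 to 4 mm by its weight and turns no more.
- seat_level (a point): Point on the station's axis at the level of the friction-held black seat ring, 41 mm above the bench. The dropped carrier rests on this ring; pressed down with 7 to 14 N more, the ring gives way and stays down, until the carrier stops hard, 5 to 6 mm lower, its plate's top flush with the rim.
- loupe: Bystander: black loupe, 39 mm across, 24 mm high, standing on the bench right of the station. Origin: centre of its underside.
- marker: Bystander: black and white marker pen, 136 mm long, 17 mm thick, lying on the bench left of the station. Origin: centre of its underside.
- puck: Bystander: green specimen puck, 30 mm across, 21 mm high, on the bench left of the station. Origin: centre of its underside.

How it is judged:
By the outcome, as a careful person would: the job done as asked, in the order asked, and still so for the second after the job is handed in, with the robot touching nothing.
It also fails if it takes over 51 s, if anything falls off the work surface, if the arm or the gripper's body presses on something with over 40 N, if the wrist force passes 120 N, or if a joint passes its speed limit or range.

## Working session

There is one attempt and no reset: what is moved stays moved. The work goes in short steps, Python scripts to look and compute and a tool call to move; the robot and the scene stay as the last step left them, time stands still between calls to the robot, and variables do not carry over. Pictures are saved under pics/ and viewed, at most 10 in all, crops included, and the job is handed in when it is done.

Besides the shell and the picture viewer there is one more tool, called after "Request:" as name([rows], argument=value, ...), one row to a line, values as JSON. step_arm: Moves the arm, as the interface text tells. Scaled input: -1 to 1 covers 3 cm each way for a shift and 0.1 rad each way for a turn. Its arguments: {"type":"object","properties":{"series":{"type":"array","items":{"type":"array","items":{"type":"number"}}},"newtons":{"type":"number"}},"required":["series"]}

```bash
mkdir -p pics; python3 - <<'E'
from workcell import robot
import cv2,numpy as np
for n in("scene","top"):
    im,d=robot.get_image(n); cv2.imwrite(f"pics/{n}0.png",im[:,:,::-1]); np.save(n+"_d.npy",d)
    c=robot.camera_info(n); print(n,-c["R"].T@c["t"],c["R"].round(3).tolist(),c["intrinsics"])
s=robot.state();print(s["tool_rot"].round(3) if hasattr(s["tool_rot"],"round") else s["tool_rot"],s["t"],robot.grip_point_offset)
E
```

```text
scene [0.04508363 0.66167201 0.98600365] [[-0.758, -0.653, 0.018], [-0.508, 0.572, -0.644], [0.41, -0.497, -0.765]] [[515.97691689   0.         290.23372749]
 [  0.         515.97691689 203.60594072]
 [  0.           0.           1.        ]]
top [0.26130907 0.04938201 1.25627702] [[-0.059, -0.998, -0.007], [-0.973, 0.059, -0.225], [0.225, -0.006, -0.974]] [[460.68134234   0.         282.63785278]
 [  0.         460.68134234 206.95331471]
 [  0.           0.           1.        ]]
[[ 0.946  0.325 -0.   ]
 [ 0.325 -0.946  0.002]
 [ 0.    -0.002 -1.   ]] 0.1 -0.0188
```

View pics/scene0.png

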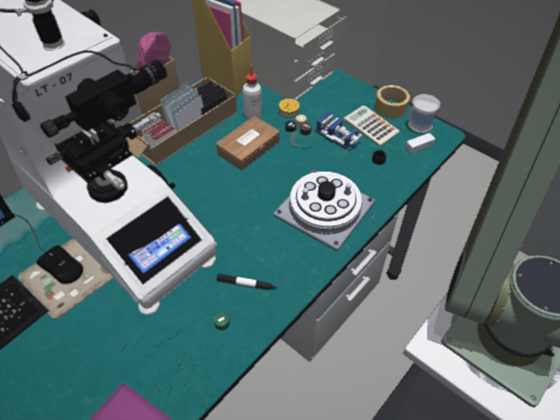

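View pics/top0.png

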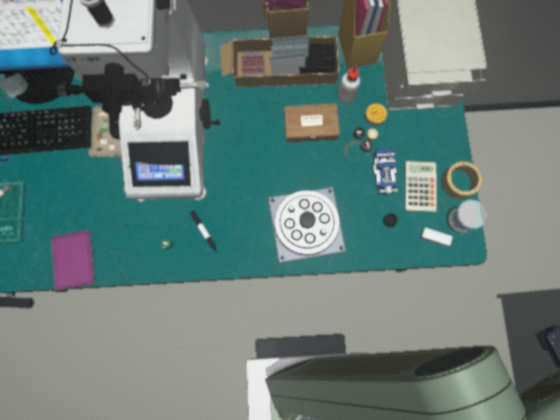

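The station is at about (307,222) in the top view and (326,200) in the scene view. The loupe is at (390,220), the marker at (204,230) and the puck at (167,244), all in the top view. Next I need the pins up close.

```bash
cat > h.py <<'E'
from workcell import robot
import cv2,numpy as np
def ray(n,u,v,z):
    c=robot.camera_info(n);R=np.array(c["R"]);o=-R.T@c["t"]
    d=R.T@np.linalg.solve(np.array(c["intrinsics"]),[u,v,1.]);return o+d*(z-o[2])/d[2]
def proj(n,X):
    c=robot.camera_info(n);p=np.array(c["intrinsics"])@(np.array(c["R"])@X+c["t"]);return p[:2]/p[2]
E
python3 - <<'E'
from h import *
t=cv2.imread("pics/top0.png");s=cv2.imread("pics/scene0.png")
a=cv2.resize(t[180:265,262:350],None,fx=6,fy=6,interpolation=cv2.INTER_CUBIC)
b=cv2.resize(s[160:245,270:382],None,fx=6,fy=6,interpolation=cv2.INTER_CUBIC)
cv2.imwrite("pics/ct.png",a);cv2.imwrite("pics/cs.png",b)
for n,im,(x,y) in(("top",t,(307,219)),("scene",s,(326,190))):
    m=(im.max(2)<60).astype(np.uint8)
    k,l,st,ce=cv2.connectedComponentsWithStats(m)
    for i in range(1,k):
        if np.hypot(*(ce[i]-[x,y]))<45 and st[i,4]>5: print(n,ce[i],st[i],ray(n,*ce[i],.075))
E
```

```text
scene [326.08230453 190.46502058] [318 181  17  19 243] [ 0.49627399 -0.01643186  0.075     ]
```

View pics/ct.png

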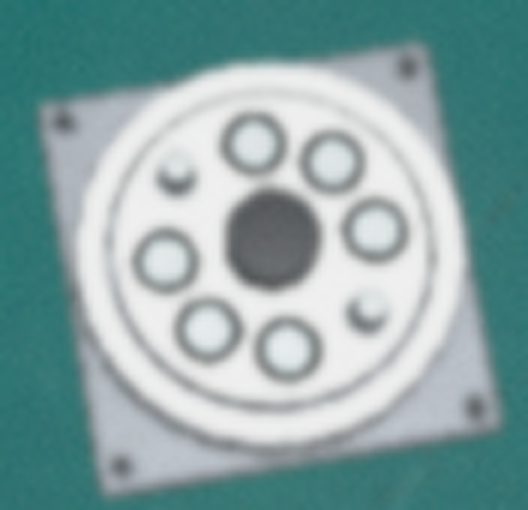

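View pics/cs.png

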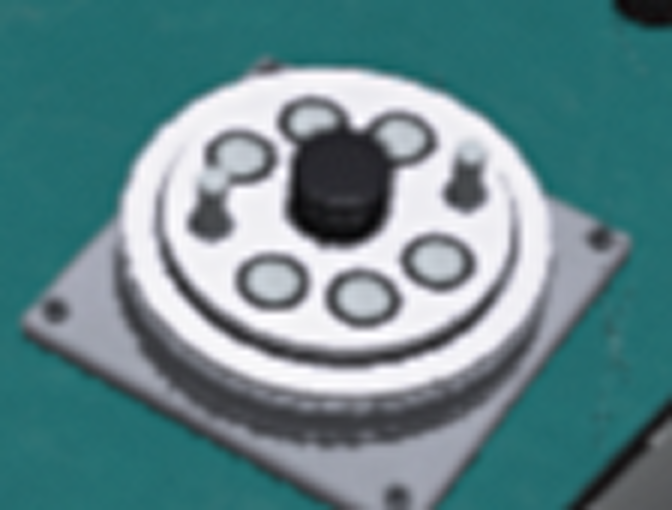

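The top crop shows the pin tops at about (180,160) and (374,300), with the cap at (272,238). In the scene crop the pin tops are at about (213,180) and (472,152). I'll cast these onto z=0.082.

```bash
python3 - <<'E'
from h import *
for n,o,P in(("top",(262,180),[(180,160),(374,300),(272,238)]),("scene",(270,160),[(213,180),(472,152),(345,170)])):
    q=[ray(n,o[0]+(u-2.5)/6,o[1]+(v-2.5)/6,.082) for u,v in P]
    print(n,np.round(q,4).tolist(),"mid",((q[0]+q[1])/2).round(4),"dist",np.linalg.norm(q[0]-q[1]),"ang",np.degrees(np.arctan2(*(q[0]-q[1])[1::-1])))
for n,p in(("loupe",(390,220)),("mk",(204,230)),("puck",(167,244))): print(n,ray("top",*p,.02).round(3))
E
```

```text
top [[0.533, 0.0182, 0.082], [0.4662, -0.0613, 0.082], [0.496, -0.0194, 0.082]] mid [ 0.4996 -0.0215  0.082 ] dist 0.10388666102962095 ang 49.92861615009318
scene [[0.5314, 0.0194, 0.082], [0.4644, -0.06, 0.082], [0.496, -0.0191, 0.082]] mid [ 0.4979 -0.0203  0.082 ] dist 0.10388033052056736 ang 49.813739029407245
loupe [ 0.493 -0.249  0.02 ]
mk [0.496 0.259 0.02 ]
puck [0.463 0.36  0.02 ]
```

Request:
step_arm([
  [1, 0.97, -0.82, 0, 0],
  [1, 0.97, -0.82, 0, 0],
  [1, 0.97, -0.82, 0, 0],
  [1, 0.97, -0.82, 0, 0],
  [1, 0.97, -0.82, 0, 0],
  [1, 0.97, -0.82, 0, 0],
  [1, 0.97, -0.82, 0, 0],
  [1, 0.97, -0.82, 0, 0],
])

```text
t: 1.1
tcp_pos: [0.3433, -0.2808, 0.2137]
tool_rot: [[0.946, 0.325, -0.0], [0.325, -0.946, 0.0], [-0.0, -0.0, -1.0]]
wrist_force: [0.2, -0.4, -0.2]
opening: 0.998
gripper_force: 0.0
```

Request:
step_arm([
  [1, 0.97, -0.82, 0, 0],
  [1, 0.97, -0.82, 0, 0],
  [1, 0.97, -0.82, 0, 0],
  [1, 0.97, -0.82, 0, 0],
  [1, 0.97, -0.82, 0, 0],
  [1, 0.97, -0.82, 0, 0],
  [1, 0.97, -0.82, 0, 0],
  [1, 0.9, -0.82, 0, 0],
])

```text
t: 2.1
tcp_pos: [0.4976, -0.0198, 0.2136]
tool_rot: [[0.946, 0.325, -0.001], [0.325, -0.946, -0.0], [-0.001, -0.0, -1.0]]
wrist_force: [-0.2, -0.1, -0.2]
opening: 1.005
gripper_force: 0.0
```

Request:
step_arm([
  [1, 0, 0, 0, -1],
  [1, 0, 0, 0, -1],
  [1, 0, 0, 0, -1],
  [1, 0, 0, 0, -1],
  [1, 0, 0, 0, -1],
  [1, 0, 0, 0, -1],
  [1, 0, 0, 0, -1],
  [1, 0, 0, 0, -1],
])

```text
t: 3.1
tcp_pos: [0.4969, -0.021, 0.2135]
tool_rot: [[0.423, 0.906, -0.001], [0.906, -0.423, -0.0], [-0.0, -0.001, -1.0]]
wrist_force: [0.7, 0.9, -0.6]
opening: 0.997
gripper_force: 0.0
```

Request:
step_arm([
  [1, 0, 0, 0, -1],
  [1, 0, 0, 0, -1],
  [1, 0, 0, 0, -1],
  [1, 0, 0, 0, -1],
  [1, 0, 0, 0, -1],
  [1, 0, 0, 0, -1],
  [1, 0, 0, 0, -1],
  [1, 0, 0, 0, 0],
])

```text
t: 4.1
tcp_pos: [0.497, -0.021, 0.2136]
tool_rot: [[-0.256, 0.967, -0.001], [0.967, 0.256, -0.0], [0.0, -0.001, -1.0]]
wrist_force: [-0.1, -0.1, -0.5]
opening: 0.998
gripper_force: 0.0
```

Request:
step_arm([
  [1, 0, 0, 0.9, 0],
  [1, 0, 0, 0.9, 0],
  [1, 0, 0, 0.9, 0],
  [1, 0, 0, 0.9, 0],
  [1, 0, 0, 0.5, 0],
  [1, 0, 0, 0.5, 0],
  [1, 0, 0, 0.4, 0],
  [1, 0, 0, 0, 0],
])

```text
t: 5.1
tcp_pos: [0.4969, -0.021, 0.0633]
tool_rot: [[-0.257, 0.966, -0.001], [0.966, 0.257, 0.0], [0.0, -0.001, -1.0]]
wrist_force: [0.3, 0.4, 0.3]
opening: 1.001
gripper_force: 0.0
```

Request:
step_arm([
  [1, 0, 0, 0, -0.4],
  [1, 0, 0, 0, -0.4],
  [1, 0, 0, 0, -0.4],
  [1, 0, 0, 0, -0.4],
  [1, 0, 0, 0, -0.4],
  [1, 0, 0, 0, -0.4],
])

```text
t: 5.85
tcp_pos: [0.4979, -0.021, 0.0647]
tool_rot: [[-0.48, 0.877, 0.002], [0.877, 0.48, -0.0], [-0.001, 0.001, -1.0]]
wrist_force: [-0.7, -0.6, 0.8]
opening: 1.002
gripper_force: 1.1
```

```bash
python3 - <<'E'
from h import *
s=robot.state();print(s["tcp_pos"],s["wrist_force"],s["torque"])
im,d=robot.get_image("scene");cv2.imwrite("pics/s1.png",cv2.resize(im[110:260,220:420,::-1],None,fx=4,fy=4,interpolation=cv2.INTER_CUBIC))
E
```

```text
[ 0.49789642 -0.02104747  0.06470666] [-0.68537974 -0.56383642  0.78110906] [-0.0178886  -0.09448974 -0.08386989]
```

View pics/s1.png

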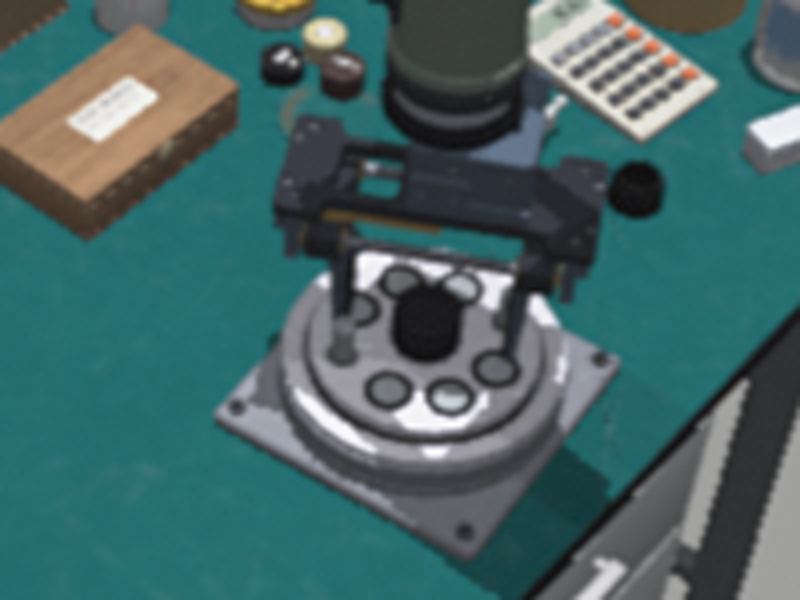

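The fingers now bear on the pins, seen at about (342,340) in the crop, and straddle the cap. I'll turn on in short bursts and watch the moment.

Request:
step_arm([
  [1, 0, 0, 0, -0.4],
  [1, 0, 0, 0, -0.4],
  [1, 0, 0, 0, -0.4],
  [1, 0, 0, 0, -0.4],
])

```text
t: 6.4
tcp_pos: [0.4979, -0.0211, 0.0647]
tool_rot: [[-0.613, 0.79, 0.002], [0.79, 0.613, -0.0], [-0.001, 0.001, -1.0]]
wrist_force: [-0.4, -0.5, 0.3]
opening: 1.002
gripper_force: 1.2
```

```bash
cat > st.py <<'E'
from workcell import robot
import numpy as np
s=robot.state();r=np.array(s["tool_rot"])
print(s["t"],np.round(s["tcp_pos"],4),"F",np.round(s["wrist_force"],1),"M",np.round(s["torque"],2),"yaw",np.degrees(np.arctan2(r[1,1],r[0,1])).round(1),"q6",round(s["joint_positions"][5],2))
E
python3 st.py
```

```text
6.4 [ 0.4979 -0.0211  0.0647] F [-0.4 -0.5  0.3] M [-0.05 -0.15 -0.11] yaw 37.8 q6 -0.73
```

Request:
step_arm([
  [1, 0, 0, 0, -0.4],
  [1, 0, 0, 0, -0.4],
  [1, 0, 0, 0, -0.4],
])

```text
t: 6.78
tcp_pos: [0.498, -0.0211, 0.0647]
tool_rot: [[-0.703, 0.711, 0.002], [0.711, 0.703, -0.0], [-0.001, 0.001, -1.0]]
wrist_force: [-0.9, 0.1, 0.1]
opening: 1.0
gripper_force: 1.3
```

```bash
python3 st.py
```

```text
6.775 [ 0.498  -0.0211  0.0647] F [-0.9  0.1  0.1] M [ 0.05 -0.13 -0.09] yaw 44.7 q6 -0.85
```

Request:
step_arm([
  [1, 0, 0, 0, -0.4],
  [1, 0, 0, 0, -0.4],
  [1, 0, 0, 0, -0.3],
])

```text
t: 7.15
tcp_pos: [0.498, -0.0211, 0.0646]
tool_rot: [[-0.777, 0.629, 0.002], [0.629, 0.777, -0.0], [-0.001, 0.001, -1.0]]
wrist_force: [0.1, 0.3, 1.7]
opening: 1.0
gripper_force: 1.5
```

```bash
python3 st.py
```

```text
7.15 [ 0.498  -0.0211  0.0646] F [0.1 0.3 1.7] M [ 0.   -0.17 -0.13] yaw 51.0 q6 -0.96
```

Request:
step_arm([
  [1, 0, 0, 0, -0.4],
  [1, 0, 0, 0, -0.4],
  [1, 0, 0, 0, -0.4],
])

```text
t: 7.52
tcp_pos: [0.4976, -0.021, 0.0643]
tool_rot: [[-0.847, 0.531, 0.001], [0.531, 0.847, -0.0], [-0.001, 0.0, -1.0]]
wrist_force: [-0.1, -0.4, 0.6]
opening: 1.002
gripper_force: 1.9
```

```bash
python3 st.py
```

```text
7.525 [ 0.4976 -0.021   0.0643] F [-0.1 -0.4  0.6] M [ 0.06 -0.13 -0.2 ] yaw 57.9 q6 -1.08
```

```bash
cat > ht.py <<'E'
from h import *
def heights(n,d,cx=.498,cy=-.0205):
    c=robot.camera_info(n);R=np.array(c["R"]);K=np.array(c["intrinsics"])
    v,u=np.indices(d.shape);P=np.stack([(u-K[0,2])/K[0,0]*d,(v-K[1,2])/K[1,1]*d,d],-1)
    X=(P-c["t"])@R; r=np.hypot(X[...,0]-cx,X[...,1]-cy);z=X[...,2]
    f=lambda a,b,lo,hi:(np.median(z[(r>a)&(r<b)&(z>lo)&(z<hi)&(d>0)]),((r>a)&(r<b)&(z>lo)&(z<hi)).sum())
    return f(.058,.066,.036,.065),f(.077,.085,.036,.065),f(0,.015,.06,.09)
if __name__=="__main__":
    for n in("scene","top"):
        print(n,"start",heights(n,np.load(n+"_d.npy")));print("  now",heights(n,robot.get_image(n)[1]))
E
python3 ht.py
```

```text
scene start ((np.float64(0.054518395633235045), np.int64(424)), (np.float64(0.0453436890291542), np.int64(602)), (np.float64(0.08264669369217438), np.int64(89)))
  now ((np.float64(0.05145753795626998), np.int64(283)), (np.float64(0.045212838760007285), np.int64(508)), (np.float64(0.07953631008662537), np.int64(97)))
top start ((np.float64(0.05456214263630418), np.int64(420)), (np.float64(0.04540830623931916), np.int64(558)), (np.float64(0.08273892178097925), np.int64(104)))
  now ((np.float64(0.05140795363632722), np.int64(39)), (np.float64(0.04651558246122679), np.int64(96)), (np.float64(nan), np.int64(0)))
  return _methods._mean(a, axis=axis, dtype=dtype,
  ret = ret.dtype.type(ret / rcount)
```

The depth shows the carrier has dropped about 3 mm, with the plate going from 0.0545 to 0.0514, so the keys are in. I'll back off the pins, lift, shut the fingers and press on the cap.

Request:
step_arm([
  [1, 0, 0, 0, 0.5],
  [1, 0, 0, 0, 0.5],
  [1, 0, 0, -0.6, 0],
  [1, 0, 0, -0.8, 0],
  [-1, 0, 0, -0.3, 0],
  [-1, 0, 0, 0, 0],
  [-1, 0, 0, 0, 0],
  [-1, 0, 0, 0, 0],
], newtons=20)

```text
t: 8.62
tcp_pos: [0.4968, -0.021, 0.1141]
tool_rot: [[-0.789, 0.614, -0.002], [0.614, 0.789, 0.0], [0.001, -0.001, -1.0]]
wrist_force: [0.2, -0.7, 0.1]
opening: 0.599
gripper_force: 0.0
```

Request:
step_arm([
  [-1, 0, 0, 0, 0],
  [-1, 0, 0, 0, 0],
  [-1, 0, 0, 0, 0],
  [-1, 0, 0, 0, 0],
])

```text
t: 9.12
tcp_pos: [0.4973, -0.021, 0.1149]
tool_rot: [[-0.789, 0.614, 0.0], [0.614, 0.789, -0.0], [-0.0, -0.0, -1.0]]
wrist_force: [-0.1, 0.1, -0.4]
opening: 0.155
gripper_force: 0.0
```

```bash
python3 st.py; python3 ht.py 2>/dev/null | grep -A1 scene
```

```text
9.125 [ 0.4973 -0.021   0.1149] F [-0.1  0.1 -0.4] M [-0.02 -0.14  0.02] yaw 52.1 q6 -0.98
scene start ((np.float64(0.054518395633235045), np.int64(424)), (np.float64(0.0453436890291542), np.int64(602)), (np.float64(0.08264669369217438), np.int64(89)))
  now ((np.float64(0.05144493161824124), np.int64(373)), (np.float64(0.04484184533527299), np.int64(563)), (np.float64(0.08015713009974282), np.int64(96)))
```

Next I go down to just above the cap (about 0.0790).

Request:
step_arm([
  [-1, 0, 0, 0.6, 0],
  [-1, 0, 0, 0.3, 0],
  [-1, 0, 0, 0.1, 0],
  [-1, 0, 0, 0, 0],
  [-1, 0, 0, 0, 0],
])

```text
t: 9.85
tcp_pos: [0.4977, -0.0211, 0.0854]
tool_rot: [[-0.789, 0.614, 0.001], [0.614, 0.789, -0.0], [-0.001, 0.001, -1.0]]
wrist_force: [-0.5, 0.9, -0.3]
opening: 0.004
gripper_force: 0.0
```

Request:
step_arm([
  [-1, 0, 0, 0.1, 0],
  [-1, 0, 0, 0.06, 0],
  [-1, 0, 0, 0, 0],
])

```text
t: 10.22
tcp_pos: [0.4971, -0.021, 0.08]
tool_rot: [[-0.789, 0.614, -0.0], [0.614, 0.789, -0.0], [0.0, -0.0, -1.0]]
wrist_force: [0.1, 0.3, -0.6]
opening: 0.006
gripper_force: 0.0
```

Request:
step_arm([
  [-1, 0, 0, 0.04, 0],
  [-1, 0, 0, 0.04, 0],
  [-1, 0, 0, 0, 0],
])

```text
t: 10.6
tcp_pos: [0.4975, -0.0211, 0.0787]
tool_rot: [[-0.789, 0.614, 0.001], [0.614, 0.789, -0.0], [-0.001, 0.0, -1.0]]
wrist_force: [-2.5, -0.4, 7.5]
opening: 0.004
gripper_force: 3.6
```

Request:
step_arm([
  [-1, 0, 0, 0.03, 0],
  [-1, 0, 0, 0.03, 0],
  [-1, 0, 0, 0, 0],
])

```text
t: 10.98
tcp_pos: [0.4974, -0.0211, 0.0772]
tool_rot: [[-0.789, 0.614, 0.001], [0.614, 0.789, -0.0], [-0.001, 0.0, -1.0]]
wrist_force: [-3.1, -0.1, 9.8]
opening: 0.004
gripper_force: 4.6
```

Request:
step_arm([
  [-1, 0, 0, 0.03, 0],
  [-1, 0, 0, 0.03, 0],
  [-1, 0, 0, 0, 0],
])

```text
t: 11.35
tcp_pos: [0.4974, -0.0211, 0.0754]
tool_rot: [[-0.79, 0.614, 0.001], [0.614, 0.79, -0.0], [-0.001, 0.0, -1.0]]
wrist_force: [-2.9, -0.2, 9.5]
opening: 0.004
gripper_force: 4.7
```

Request:
step_arm([
  [-1, 0, 0, 0.03, 0],
  [-1, 0, 0, 0.02, 0],
  [-1, 0, 0, 0, 0],
])

```text
t: 11.72
tcp_pos: [0.4975, -0.0211, 0.0739]
tool_rot: [[-0.789, 0.614, 0.001], [0.614, 0.789, -0.0], [-0.001, 0.0, -1.0]]
wrist_force: [-3.1, -0.4, 10.2]
opening: 0.005
gripper_force: 4.7
```

Request:
step_arm([
  [-1, 0, 0, 0.02, 0],
  [-1, 0, 0, 0.02, 0],
  [-1, 0, 0, 0, 0],
])

```text
t: 12.1
tcp_pos: [0.4975, -0.0211, 0.0732]
tool_rot: [[-0.789, 0.614, 0.001], [0.614, 0.789, -0.0], [-0.001, 0.0, -1.0]]
wrist_force: [-2.9, 0.4, 14.0]
opening: 0.004
gripper_force: 6.8
```

The force is now rising at the height where it should stop. A small firm press will confirm it.

Request:
step_arm([
  [-1, 0, 0, 0.02, 0],
  [-1, 0, 0, 0.02, 0],
  [-1, 0, 0, 0, 0],
  [-1, 0, 0, 0, 0],
])

```text
t: 12.6
tcp_pos: [0.4975, -0.0211, 0.0732]
tool_rot: [[-0.79, 0.614, 0.001], [0.614, 0.79, -0.0], [-0.001, 0.001, -1.0]]
wrist_force: [-5.6, -0.6, 22.4]
opening: 0.006
gripper_force: 11.2
```

It has stopped hard: z stays at 0.0732 while the force climbs to 22 N. I'll lift off and check.

Request:
step_arm([
  [-1, 0, 0, -0.1, 0],
  [-1, 0, 0, -0.5, 0],
  [-1, 0, 0, -1, 0],
  [-1, 0, 0, -1, 0],
  [-1, 0, 0, -1, 0],
  [-1, 0, 0, -1, 0],
  [-1, 0, 0, 0, 0],
])

```text
t: 13.48
tcp_pos: [0.4989, -0.0211, 0.2108]
tool_rot: [[-0.789, 0.614, 0.006], [0.614, 0.79, -0.0], [-0.005, 0.003, -1.0]]
wrist_force: [-0.0, -0.4, -0.7]
opening: 0.006
gripper_force: 0.0
```

```bash
python3 st.py; python3 ht.py 2>/dev/null; python3 - <<'E'
from h import *
im,d=robot.get_image("scene");cv2.imwrite("pics/s2.png",cv2.resize(im[110:320,190:420,::-1],None,fx=2.8,fy=2.8,interpolation=cv2.INTER_CUBIC))
E
```

```text
13.475 [ 0.4989 -0.0211  0.2108] F [-0.  -0.4 -0.7] M [ 0.02 -0.16 -0.07] yaw 52.1 q6 -0.98
scene start ((np.float64(0.054518395633235045), np.int64(424)), (np.float64(0.0453436890291542), np.int64(602)), (np.float64(0.08264669369217438), np.int64(89)))
  now ((np.float64(0.045593736555808055), np.int64(402)), (np.float64(0.04500388491478875), np.int64(630)), (np.float64(0.07349710128311546), np.int64(92)))
top start ((np.float64(0.05456214263630418), np.int64(420)), (np.float64(0.04540830623931916), np.int64(558)), (np.float64(0.08273892178097925), np.int64(104)))
  now ((np.float64(0.04511716625082374), np.int64(46)), (np.float64(0.04572851696222177), np.int64(138)), (np.float64(0.07306827799058295), np.int64(60)))
```

View pics/s2.png

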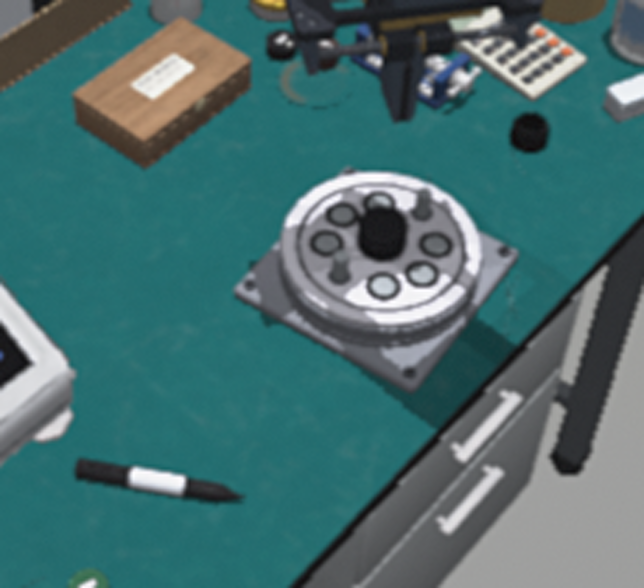

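The plate is flush with the rim (carrier at about (380,245) in the crop), the gripper is clear above it, and the marker, loupe and puck haven't moved.

```bash
python3 -c "
from workcell import robot
print(robot.sign_off())"
```

```text
the job is handed in; nothing more can be done
None
```

The carrier was turned until its keys dropped into the slots, then pressed fully home, with its plate flush with the rim to within about 1 mm by depth. The peak press was about 22 N, the gripper was left clear, the loupe, marker and puck were not touched, and the job was handed in at about 14 s.

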